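# Park the keyboard behind the scanner pole

## Task

Clear the desk by parking the keyboard in its bay, flat on the desk between the carton and the scale, with its whole far long edge against the front of the computer. The scanner pole stands in the way, so push the keyboard round to an angle, slide its left end in behind the pole first, then push the right end in until it sits home along its full length. Only push it along the desk with the fingertips: never lift or tip it, and leave the other things on the desk where they are. (Left and right are as seen from the robot.)

Things in the scene. Friction and masses are not known exactly. Their poses are not given: they have to be found in the camera images.
- keyboard: black cordless keyboard, loose, 110 mm (its x) by 360 mm (its y), flat on the desk; body 19 mm high with straight sides, key caps up to 25 mm. Origin at the middle of its underside; x points from the space-bar side to the far (function-key) side, y towards its left end, z up. About 0.65 kg; slides on the desk by friction.
- keyboard_left_end (a point): middle of the keyboard's left short side (keyboard frame 0, 180, 10 mm)
- keyboard_right_end (a point): middle of the keyboard's right short side (keyboard frame 0, -180, 10 mm)
- keyboard_far_left (a point): far left corner of the keyboard (keyboard frame 55, 180, 10 mm)
- keyboard_far_right (a point): far right corner of the keyboard (keyboard frame 55, -180, 10 mm)
- computer: fixed black slim desktop computer lying flat, 290 mm deep (x) by 340 mm wide (y), 70 mm high. Origin at desk level in the middle of its FRONT face, which is the back stop of the bay; x points away from the robot into the case, y to the left along the front face.
- pole: fixed upright scanner pole through a desk grommet: tube 32 mm in diameter, collar 40 mm in diameter up to 24 mm high, 276 mm tall, a barcode reader in a cradle on its left side reaching up to 370 mm high and 120 mm to the left. Origin on its axis at desk level; axes parallel to the computer's. It stands in front of the left part of the bay: the parked keyboard passes behind it with 30 to 45 mm between the collar and the keyboard's near edge.
- scale: fixed cream bench scale with steel pan, 240 mm deep (x) by 200 mm wide (y), 58 mm high: right side wall of the bay. Origin at desk level at its front left corner (nearest the robot, next to the bay); it extends along its +x and -y; axes parallel to the computer's. Its front stands about 100 mm nearer the robot than the computer's front.
- carton: fixed open cardboard carton full of boxed plasma, 360 mm deep (x) by 270 mm wide (y), 130 mm high: left side wall of the bay. Origin at desk level at its front right corner (nearest the robot, next to the bay); it extends along its +x and +y; axes parallel to the computer's. The bay between carton and scale is 430 mm wide.
- mouse: loose black computer mouse, 104 by 60 by 34 mm, origin at the middle of its underside; leave it
- label_roll: loose roll of white labels standing on its flat side, 72 mm in diameter, 52 mm high, origin at the middle of its underside; leave it
- sanitiser: loose bottle of hand sanitiser, 62 mm in diameter, 165 mm high, origin at the middle of its underside; leave it
- stapler: loose red stapler, 150 by 34 by 50 mm, long side along its x, origin at the middle of its underside; leave it
- tube_rack: loose white rack with sample tubes, 200 by 60 by 92 mm, long side along its x, origin at the middle of its underside; leave it
- date_stamp: loose self-inking date stamp with a black foot and blue knob, 42 by 62 by 72 mm, origin at the middle of its underside; leave it

How it is judged:
On the way:
1. the keyboard's left end is in behind the pole while the keyboard still lies at an angle (x of keyboard_left_end in the frame of pole above 0.055 m and y of keyboard_left_end in the frame of pole above 0 m and angle between the y axis of keyboard and the y axis of computer, either way round above 0.08 rad).
At the end, for the whole second after the job is handed in: The keyboard lies flat and at rest in the bay between carton and scale, behind the pole, both corners of its far edge within 10 mm of the plane of the computer's front (x of each of keyboard_far_left, keyboard_far_right in the frame of computer above -0.01 m and y of keyboard in the frame of computer between -0.045 and 0.045 m and height (world z) of keyboard below 0.006 m and angle between keyboard's own z axis and vertical below 0.05 rad and linear speed of keyboard below 0.01 m/s and angular speed of keyboard below 0.05 rad/s); the robot touches nothing.
It fails at once if the keyboard is lifted or tipped off the desk (height (world z) of keyboard above 0.012 m or angle between keyboard's own z axis and vertical above 0.1 rad).
It fails at once if another thing on the desk is moved by more than 25 mm (distance of any of mouse, label_roll, sanitiser, stapler, tube_rack, date_stamp from where it was at the start of the episode above 0.025 m).
It also fails if it takes over 72 s, if anything falls off the work surface, if the arm or the gripper's body presses on something with over 40 N, if the wrist force passes 120 N, or if a joint passes its speed limit or range.

## Robot

A 7-joint arm with a two-finger parallel gripper is mounted at the origin on the work surface. World frame = base frame: x ahead of the robot, y to its left, z up, the work surface at z = 0. Lengths are in m, angles in rad, forces in N, time in s.
With the tool pointing down it reaches from about 0.425 to 0.975 m from the base axis. Payload 16.7 kg.
Tool frame: the origin (TCP) lies between the finger pads; the fingertips stand bot.tip_reach ahead of it and the grasp point (between the pads) lies 6 mm ahead of it (bot.tip_reach is the distance from the TCP to the fingertips, in m); z points along the fingers, y is the direction in which the jaws open and shut (so a half turn about z gives the same grasp; the last joint's range is limited). The gripper opens to 85 mm and grips with 20 to 120 N. Pads are 22 mm wide; open, the fingers measure 114 mm over their backs; the gripper's body (76 mm by 85 mm) begins 54 mm behind the grasp point. The pads swing forward as they close: fully open they stand 13 mm farther back than shut.
Start: joints at [1.077, 0.426, 0.074, 1.606, -0.034, 1.111, -0.067], TCP at [0.227, -0.635, 0.232] pointing down, gripper open.
Joint ranges: [-2.85, 2.85], [-0.5, 2.14], [-1.23, 1.37], [0.21, 2.46], [-1.02, 4.16], [0.16, 2.05], [-2.73, 2.73]. Speed limits (rad/s): [1.89, 1.89, 2.39, 2.39, 3.01, 3.01, 3.01].

## Interface

Orientations are given as a unit quaternion [x, y, z, w].
In Python, from rig import sensors, cams, bot gives the robot as it stands.
- The arm moves only by the tool apply_moves, never from a script. Its argument "motion" is a list of rows, each a list of 7 numbers: the shift along the world's x, y, z in m, then the turn, a rotation vector about the world's x, y, z in degrees, then the finger opening in m, from 0 to 0.0854. In form: [[dx, dy, dz, wx, wy, wz, hand], ...]. A call has 1 to 10 rows; each row shifts and turns the commanded pose from where the row before left it; what a row does not reach is not made up. A row lasts 1/10 s, in which the tool goes at most 50 mm and 8.59 degrees, less where a joint would pass 70% of its speed; a pose out of reach is approached as far as the arm can. A call is refused whole if a number of a shift passes 0.05 or a number of a turn 8.59, either way. A call with a gripper value outside its range is refused whole. The fingers move at their own pace and stop on an object; "force" is the grip in N (left out, the last holds). Time passes only in rows, so rows that do not move let the fingers close. It gives the time, the measured TCP pose, the force and the opening at its end, in the units of the state.
- sensors.sense(): the state, without advancing time (a new reading comes with each control period).
- cams.read_camera(name): name is "scene" or "top" or "wrist"; returns the picture (400x640x3 uint8, blue, green, red); there is no depth.
- cams.camera_model(name): a dict with "mtx" (3x3 intrinsics, pixels), "D" ([k1, k2, p1, p2, k3] as OpenCV has them; the pictures are not rectified), "rvec" (rotation vector, rad) and "tvec" (3), from world to camera coordinates, as OpenCV has them; the wrist camera has in their place "hand_eye" (4x4, takes a point from camera to tool coordinates, whose origin is the TCP and whose axes are the flange's). Camera axes: x right, y down, z forward; pixel columns grow to the right and rows downward; lengths in m; the calibration is good to about 2 mm. A picture is of the moment at which its call begins: read the wrist's pose just before it. camera_model takes no time and is no camera call.
- bot.finish_job(): hands the job in, once; it reports no verdict.
The state is a dict: "time": time; "joint_positions": joint angles; "qd": joint speeds; "joint_efforts": joint torques, N m; "tcp_pos": TCP position; "tool_rot": TCP orientation; "wrist_force": force on the tool from outside, world axes, zero at the start; "torque": the same for the moment, N m; "opening": finger opening in m.
Only numpy, scipy, OpenCV 4.12 (cv2) and the standard library are available. Lean on these libraries where they do the work, as an engineer would, in place of code of your own. Each camera call takes 0.05 s, during which the arm holds its last target. There are 200 camera calls.

## Working session

There is one attempt and no reset: what is moved stays moved. The work goes in short steps, Python scripts to look and compute and a tool call to move; the robot and the scene stay as the last step left them, time stands still between calls to the robot, and variables do not carry over. Pictures are saved under pics/ and viewed, about 8 in all and at most 12, crops included, and the job is handed in when it is done.

Besides the shell and the picture viewer there is one more tool, called after "Emit:" as a command line: name --pt "numbers of a row" for each row, then --argument value for the rest. apply_moves: Moves the arm, as the interface text tells. Its arguments: {"type":"object","properties":{"motion":{"type":"array"},"force":{"type":"number"}},"required":["motion"]}

```bash
mkdir -p pics; cat > h.py <<'E'
import numpy as np, cv2
from rig import sensors, cams, bot
def ray(name,uv,z):
    m=cams.camera_model(name); K=np.array(m['mtx'],float); D=np.array(m['D'],float)
    R=cv2.Rodrigues(np.array(m['rvec'],float))[0]; t=np.array(m['tvec'],float).ravel()
    p=cv2.undistortPoints(np.array(uv,float).reshape(-1,1,2),K,D).reshape(-1,2)
    d=np.c_[p,np.ones(len(p))]@R; c=-R.T@t
    return c+d*((z-c[2])/d[:,2])[:,None]
def proj(name,P):
    m=cams.camera_model(name)
    return cv2.projectPoints(np.array(P,float).reshape(-1,1,3),np.array(m['rvec'],float),np.array(m['tvec'],float),np.array(m['mtx'],float),np.array(m['D'],float))[0].reshape(-1,2)
E
python3 - <<'E'
from h import *
s=sensors.sense(); print({k:np.round(v,3) for k,v in s.items()}, bot.tip_reach)
for n in("top","scene"):
    cv2.imwrite(f"pics/{n}0.png",cams.read_camera(n)); m=cams.camera_model(n)
    R=cv2.Rodrigues(np.array(m['rvec'],float))[0]; print(n,-R.T@np.array(m['tvec']).ravel(), R[2])
E
```

```text
{'time': np.float64(0.0), 'joint_positions': array([ 1.078,  0.427,  0.074,  1.607, -0.034,  1.111, -0.067]), 'qd': array([ 0.002, -0.   ,  0.001,  0.002, -0.001,  0.   ,  0.   ]), 'joint_efforts': array([-0.0000e+00, -9.4983e+01,  3.7610e+00, -4.6351e+01,  1.9000e-02,
        1.0000e-02, -0.0000e+00]), 'tcp_pos': array([ 0.227, -0.635,  0.231]), 'tool_rot': array([ 0.985,  0.171, -0.   , -0.001]), 'wrist_force': array([-0.128,  0.093, -0.177]), 'torque': array([ 0.015, -0.011, -0.012]), 'opening': np.float64(0.085)} 0.025
top [ 0.24663363 -0.01300691  1.41571103] [ 0.20181868 -0.00549432 -0.97940749]
scene [ 1.35019321 -0.62302571  0.75368469] [-0.64748254  0.50482527 -0.57089211]
```

View pics/top0.png

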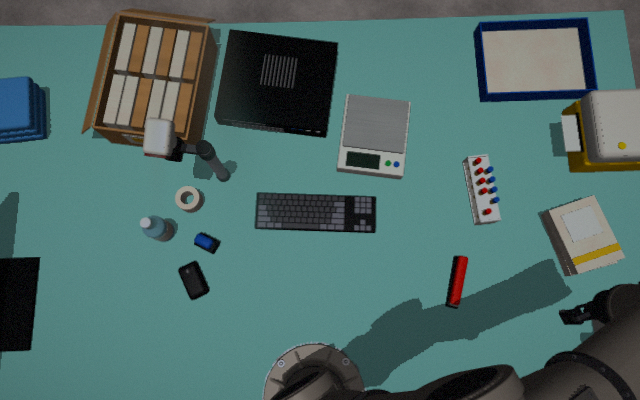

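View pics/scene0.png

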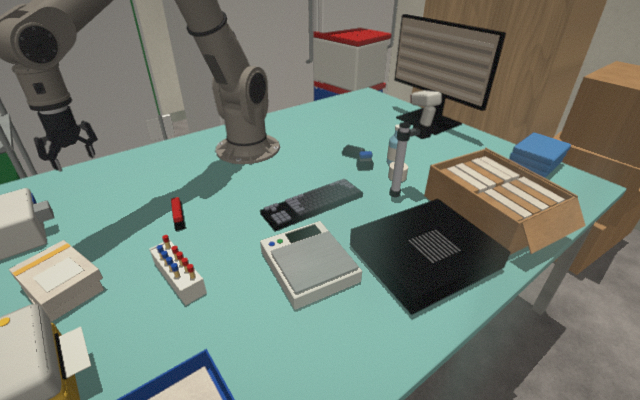

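```bash
python3 - <<'E'
from h import *
im=cv2.imread("pics/top0.png")
c=im[85:305,120:420]; c=cv2.convertScaleAbs(cv2.resize(c,None,fx=2.6,fy=2.6,interpolation=cv2.INTER_CUBIC),alpha=1.6,beta=25)
cv2.imwrite("pics/crop0.png",c)
g=im.max(2); mk=((g<95)).astype(np.uint8)
mk[:, :]=cv2.morphologyEx(mk,cv2.MORPH_CLOSE,np.ones((5,5)))
for k in cv2.findContours(mk[170:250,240:400],0,2)[0]:
    if cv2.contourArea(k)>1000:
        b=cv2.boxPoints(cv2.minAreaRect(k))+[240,170]; print(b.round(1)); P=ray("top",b,0.019);print(P.round(3),np.linalg.norm(np.diff(P,axis=0),axis=1))
def sh(n,uv,z): print(n,ray("top",uv,z).round(3).tolist())
sh("comp top",[[217,125],[327,136],[230,30],[338,42]],.07)
sh("scale",[[337,172],[403,178],[347,95]],.05)
sh("pole",[[222,176]],0.012)
E
```

```text
[[254.4 228.8]
 [255.7 191.6]
 [376.2 195.6]
 [374.9 232.8]]
[[ 0.47   0.163  0.019]
 [ 0.583  0.159  0.019]
 [ 0.56  -0.203  0.019]
 [ 0.448 -0.193  0.019]] [0.11311177 0.3624092  0.1128989 ]
comp top [[0.778, 0.267, 0.07], [0.734, -0.059, 0.07], [1.086, 0.229, 0.07], [1.037, -0.103, 0.07]]
scale [[0.628, -0.086, 0.05], [0.604, -0.28, 0.05], [0.872, -0.126, 0.05]]
pole [[0.636, 0.262, 0.012]]
```

View pics/crop0.png

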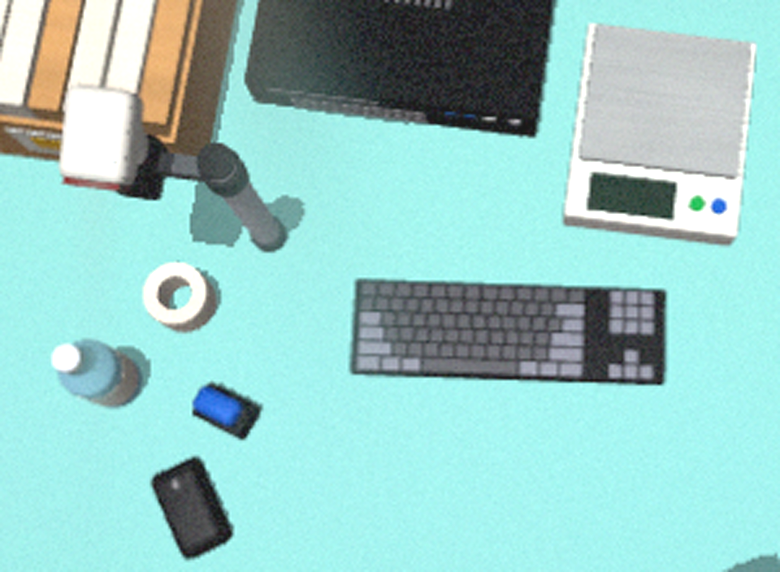

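```bash
python3 - <<'E'
from h import *
f=lambda x,y:[120+x/2.6,85+y/2.6]
def sh(n,pts,z): 
    P=ray("top",[f(*p) for p in pts],z); print(n,P.round(3)[:,:2].tolist()); return P
B=sh("comp base L,R",[(262,105),(536,137)],0)
sh("scale base front L,R",[(566,225),(736,242)],0.0)
sh("pole collar",[(268,238)],.012)
sh("carton base frontR",[(180,158),(0,155)],0)
sh("kb NL FL FR NR",[(352,375),(356,280),(665,290),(664,383)],.019)
# scene: intersections
f=lambda x,y:[x,y]
P=ray("scene",[[351,243],[412,311],[262,233],[360,287],[292,307]],0).round(3); print(P)
im=cv2.imread("pics/scene0.png")[150:330,230:500]
cv2.imwrite("pics/sc.png",cv2.convertScaleAbs(cv2.resize(im,None,fx=2.9,fy=2.9,interpolation=cv2.INTER_CUBIC),alpha=1.6,beta=25))
E
```

```text
comp base L,R [[0.804, 0.27], [0.754, -0.059]]
scale base front L,R [[0.644, -0.091], [0.617, -0.29]]
pole collar [[0.635, 0.259]]
carton base frontR [[0.74, 0.366], [0.749, 0.578]]
kb NL FL FR NR [[0.469, 0.16], [0.58, 0.155], [0.557, -0.201], [0.449, -0.194]]
[[ 0.749 -0.041  0.   ]
 [ 1.032 -0.085  0.   ]
 [ 0.545 -0.236  0.   ]
 [ 0.895 -0.137  0.   ]
 [ 0.84  -0.318  0.   ]]
```

View pics/sc.png

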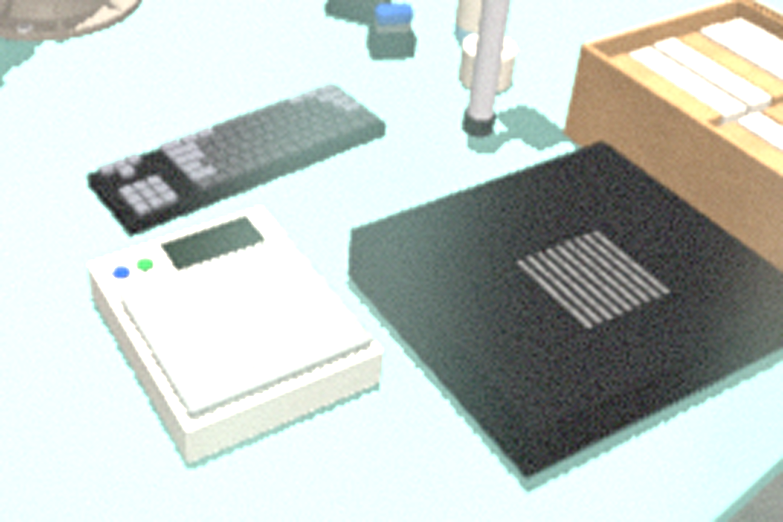

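Emit:
apply_moves --pt "0.03 0.037 0 0 0 -3.5 0" --pt "0.03 0.037 0 0 0 -3.5 0" --pt "0.03 0.037 0 0 0 -3.5 0" --pt "0.03 0.037 0 0 0 -3.5 0" --pt "0.03 0.037 0 0 0 -3.5 0" --pt "0.03 0.037 0 0 0 -3.5 0" --pt "0.03 0.037 0 0 0 -3.5 0" --pt "0.03 0.037 0 0 0 -3.5 0" --pt "0.03 0.037 0 0 0 -3.5 0" --pt "0 0 0 0 0 -3.5 0"

```text
time: 1.1
tcp_pos: [0.5016, -0.2961, 0.2312]
tool_rot: [0.991, -0.13, 0.0, -0.001]
wrist_force: [0.1, 0.3, -0.7]
opening: 0.0001
```

Emit:
apply_moves --pt "-0.008 0.045 -0.01 0 0 0 0" --pt "-0.008 0.045 -0.01 0 0 0 0" --pt "-0.008 0.045 -0.01 0 0 0 0" --pt "-0.008 0.045 -0.01 0 0 0 0" --pt "-0.008 0.045 -0.01 0 0 0 0" --pt "-0.008 0.045 -0.01 0 0 0 0" --pt "-0.008 0.045 -0.01 0 0 0 0" --pt "-0.008 0.045 -0.01 0 0 0 0" --pt "-0.008 0.045 -0.01 0 0 0 0" --pt "0 0 -0.02 0 0 0 0"

```text
time: 2.1
tcp_pos: [0.4251, 0.1081, 0.122]
tool_rot: [0.992, -0.13, 0.001, -0.001]
wrist_force: [0.4, -1.6, 0.2]
opening: -0.0002
```

Emit:
apply_moves --pt "0 0 -0.03 0 0 0 0" --pt "0 0 -0.03 0 0 0 0" --pt "0 0 -0.02 0 0 0 0" --pt "0 0 -0.007 0 0 0 0" --pt "0 0 0 0 0 0 0"

```text
time: 2.6
tcp_pos: [0.4249, 0.1024, 0.0339]
tool_rot: [0.991, -0.133, -0.001, 0.0]
wrist_force: [0.2, -0.8, 0.2]
opening: 0.0001
```

Emit:
apply_moves --pt "0.014 0 0 0 0 0 0" --pt "0.01 0 0 0 0 0 0" --pt "0.01 0 0 0 0 0 0" --pt "0.01 0 0 0 0 0 0" --pt "0.01 0 0 0 0 0 0" --pt "0.01 0 0 0 0 0 0" --pt "0.01 0 0 0 0 0 0" --pt "0.01 0 0 0 0 0 0" --pt "0.01 0 0 0 0 0 0" --pt "0 0 0 0 0 0 0"

```text
time: 3.6
tcp_pos: [0.5209, 0.1026, 0.0345]
tool_rot: [0.991, -0.133, 0.0, -0.0]
wrist_force: [-0.3, 0.1, -0.3]
opening: -0.0002
```

```bash
cat >> h.py <<'E'
O=np.array([.7795,.116]); YAW=-.145
EX=np.array([np.cos(YAW),np.sin(YAW)]); EY=np.array([-EX[1],EX[0]])
def toC(P): d=np.atleast_2d(P)[:,:2]-O; return np.c_[d@EX,d@EY]
def toW(c): c=np.atleast_2d(c); return O+c[:,:1]*EX+c[:,1:]*EY
def kb(fn):
    s=sensors.sense(); im=cams.read_camera("top"); cv2.imwrite(f"pics/{fn}.png",im)
    c=cv2.convertScaleAbs(cv2.resize(im[85:305,120:420],None,fx=2.6,fy=2.6,interpolation=cv2.INTER_CUBIC),alpha=1.6,beta=25)
    cv2.imwrite(f"pics/{fn}c.png",c)
    print("tcp",s['tcp_pos'].round(3),"C",toC(s['tcp_pos'])[0].round(3),"F",np.round(s['wrist_force'],1),"t",s['time'])
def pts(p,z=.019):
    P=ray("top",[[120+x/2.6,85+y/2.6] for x,y in p],z); return P
def fit(p):  # corners NL FL FR NR in crop px
    P=pts(p)[:,:2]; c=P.mean(0); a=P[0]+P[1]-P[2]-P[3]; yaw=np.arctan2(-a[0],a[1])
    print("sizes",np.linalg.norm(np.diff(P,axis=0),axis=1).round(3),"centre",c.round(3),"C",toC(c)[0].round(3),"yaw",yaw.round(3),"rel",(yaw-YAW).round(3),"cornersC",toC(P).round(3).tolist())
    return c,yaw
E
python3 - <<'E'
from h import *
kb("a1")
E
```

```text
tcp [0.521 0.103 0.034] C [-0.254 -0.051] F [-0.3  0.1 -0.3] t 3.6
```

View pics/a1c.png

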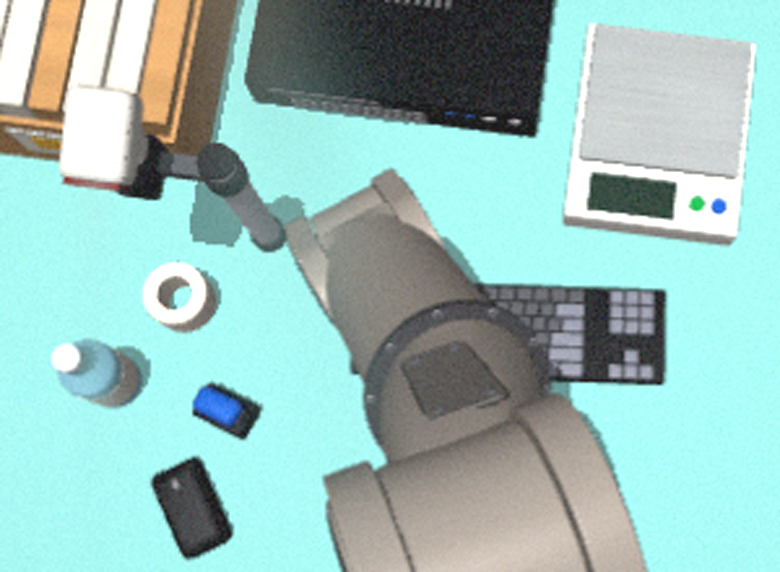

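```bash
python3 - <<'E'
from h import *
im=cams.read_camera("scene"); s=sensors.sense()
print(proj("top",[s['tcp_pos']]),proj("scene",[s['tcp_pos']]),s['tcp_pos'],bot.tip_reach,np.round(s['joint_positions'],3))
w=cams.read_camera("wrist")
a=cv2.convertScaleAbs(cv2.resize(im[100:260,230:430],None,fx=2,fy=2,interpolation=cv2.INTER_CUBIC),alpha=1.5,beta=20)
b=cv2.resize(w,(400,250)); cv2.imwrite("pics/a2.png",np.hstack([a,cv2.copyMakeBorder(b,0,70,0,0,0)]))
E
```

```text
[[274.32153941 210.88853065]] [[339.65865714 185.35931608]] [0.51927836 0.10252035 0.03430387] 0.025 [-0.112  0.471 -0.249  2.067  0.192  0.625 -2.33 ]
```

View pics/a2.png

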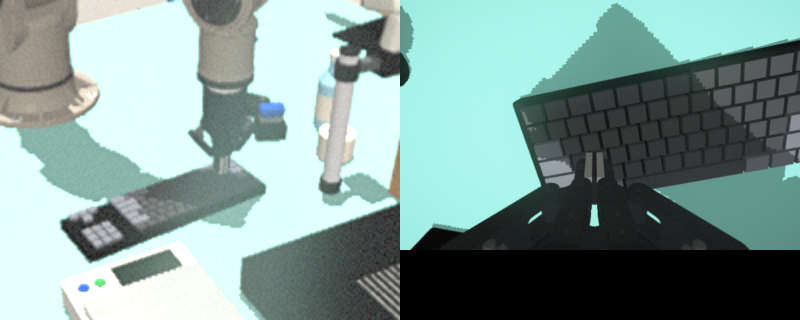

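```bash
python3 - <<'E'
from h import *
m=cams.camera_model("wrist"); T=np.linalg.inv(np.array(m['hand_eye'])); print(np.array(m['hand_eye']).round(3))
for z in (-.02,-.01,0,.01,.02,.025,.03):
    p=T@[0,0,z,1]; print(z,cv2.projectPoints(p[:3].reshape(1,1,3),np.zeros(3),np.zeros(3),np.array(m['mtx'],float),np.array(m['D'],float))[0].ravel().round(1))
w=cams.read_camera("wrist"); cv2.imwrite("pics/a3.png",cv2.resize(w[200:400,150:450],None,fx=2.6,fy=2.6))
E
```

```text
[[ 0.    -0.946 -0.325  0.083]
 [ 1.     0.    -0.    -0.001]
 [ 0.    -0.325  0.946 -0.144]
 [ 0.     0.     0.     1.   ]]
-0.02 [312.6 278.8]
-0.01 [312.5 267.2]
0 [312.4 257. ]
0.01 [312.3 247.9]
0.02 [312.2 239.8]
0.025 [312.1 236. ]
0.03 [312.1 232.5]
```

View pics/a3.png

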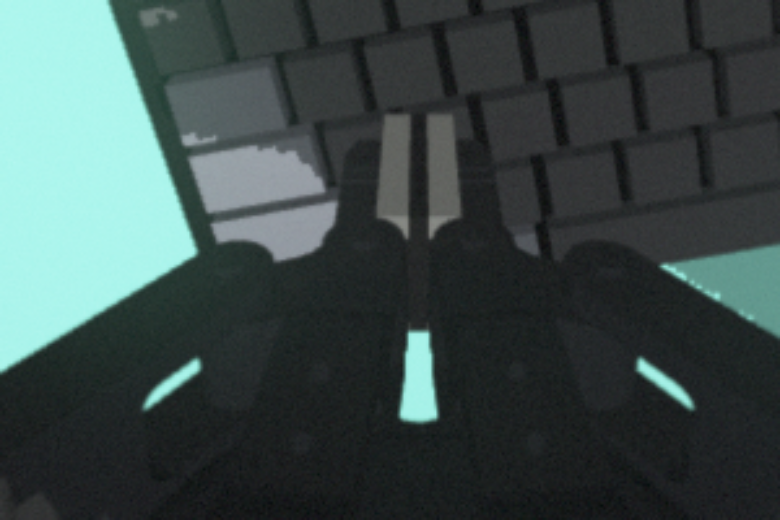

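```bash
cat >> h.py <<'E'
from scipy.spatial.transform import Rotation as Rot
def wray(uv,z,dz=0):
    m=cams.camera_model("wrist"); s=sensors.sense(); T=np.eye(4); T[:3,:3]=Rot.from_quat(s['tool_rot']).as_matrix(); T[:3,3]=s['tcp_pos']; T[2,3]+=dz
    T=T@np.array(m['hand_eye']); p=cv2.undistortPoints(np.array(uv,float).reshape(-1,1,2),np.array(m['mtx'],float),np.array(m['D'],float)).reshape(-1,2)
    d=np.c_[p,np.ones(len(p))]@T[:3,:3].T; c=T[:3,3]; return c+d*((z-c[2])/d[:,2])[:,None]
E
python3 - <<'E'
from h import *
for dz in (0,.01,.02,.03):
    P=wray([[182,160],[228,296]],.019,dz); print(dz,P.round(3).tolist(),np.linalg.norm(P[0]-P[1]).round(3))
t=sensors.sense()['tcp_pos']
for z in (-.025,-.01,0,.01,.02): print(z,proj("scene",[t+[0,0,z]]),proj("top",[t+[0,0,z]]))
print(sensors.sense()['torque'])
E
```

```text
0 [[0.584, 0.156, 0.019], [0.498, 0.162, 0.019]] 0.087
0.01 [[0.584, 0.161, 0.019], [0.491, 0.167, 0.019]] 0.093
0.02 [[0.583, 0.165, 0.019], [0.485, 0.172, 0.019]] 0.098
0.03 [[0.582, 0.17, 0.019], [0.478, 0.178, 0.019]] 0.104
-0.025 [[339.34212946 191.02452932]] [[275.04195282 212.57599875]]
-0.01 [[339.49668412 187.60646808]] [[274.61583792 211.62828332]]
0 [[339.60078333 185.30310786]] [[274.32680511 210.98547569]]
0.01 [[339.7057441  182.97974606]] [[274.03370958 210.33365381]]
0.02 [[339.81157633 180.63613919]] [[273.73646488 209.67262628]]
[ 0.03512977 -0.02136838  0.05477108]
```

```bash
python3 - <<'E'
from h import *
P=wray([[182,160],[240,331]],.019); print(P.round(3).tolist(),np.linalg.norm(P[0]-P[1]))
t=sensors.sense()['tcp_pos']; 
for z in (.0,.01,.02,.03,.04): print(z,wray([[312,243.5]],z).round(3)[0],ray("scene",[[342.5,186]],z).round(3)[0])
m=cams.camera_model("wrist"); T=np.linalg.inv(np.array(m['hand_eye']))
for x in(-.011,.011):
  for z in (0,.01,.025): p=T@[x,.007,z,1]; print(x,z,cv2.projectPoints(p[:3].reshape(1,1,3),np.zeros(3),np.zeros(3),np.array(m['mtx'],float),np.array(m['D'],float))[0].ravel().round(1))
E
```

```text
[[0.584, 0.156, 0.019], [0.47, 0.164, 0.019]] 0.11471659675282497
0.0 [0.509 0.105 0.   ] [0.489 0.143 0.   ]
0.01 [0.514 0.104 0.01 ] [0.501 0.133 0.01 ]
0.02 [0.519 0.103 0.02 ] [0.512 0.123 0.02 ]
0.03 [0.525 0.101 0.03 ] [0.524 0.112 0.03 ]
0.04 [0.53 0.1  0.04] [0.535 0.102 0.04 ]
-0.011 0 [325.2 274.9]
-0.011 0.01 [324.4 265. ]
-0.011 0.025 [323.4 252.1]
0.011 0 [325.9 238.4]
0.011 0.01 [325.  230.2]
0.011 0.025 [323.9 219.4]
```

Emit:
apply_moves --pt "0 0 0.03 0 0 0 0" --pt "-0.045 0 0 0 0 0 0" --pt "-0.05 0.003 0 0 0 0 0" --pt "0 0 0 0 0 0 0" --pt "0 0 -0.02 0 0 0 0" --pt "0 0 -0.01 0 0 0 0" --pt "0 0 -0.006 0 0 0 0" --pt "0 0 -0.004 0 0 0 0" --pt "0 0 0 0 0 0 0"

```text
time: 4.7
tcp_pos: [0.4244, 0.1055, 0.0241]
tool_rot: [0.991, -0.133, -0.0, 0.0]
wrist_force: [0.2, 0.6, -0.1]
opening: 0.0001
```

```bash
python3 - <<'E'
from h import *
s=sensors.sense(); print(s['tcp_pos'],s['wrist_force'])
im=cams.read_camera("scene"); w=cams.read_camera("wrist"); t=s['tcp_pos']
for z in (0,-.01,-.025): print(proj("scene",[t+[0,0,z]]))
a=cv2.convertScaleAbs(cv2.resize(im[130:200,270:370],None,fx=4,fy=4,interpolation=cv2.INTER_CUBIC),alpha=1.6,beta=25)
b=cv2.convertScaleAbs(w[180:330,190:440],alpha=1.5,beta=20); b=cv2.resize(b,(400,240)); cv2.imwrite("pics/a4.png",np.hstack([a,cv2.copyMakeBorder(b,0,40,0,0,0)]))
E
```

```text
[0.424398   0.10549913 0.0241146 ] [ 0.15437785  0.60142192 -0.14658913]
[[324.23400827 176.37652081]]
[[324.19804435 178.60257853]]
[[324.14463985 181.90779404]]
```

View pics/a4.png

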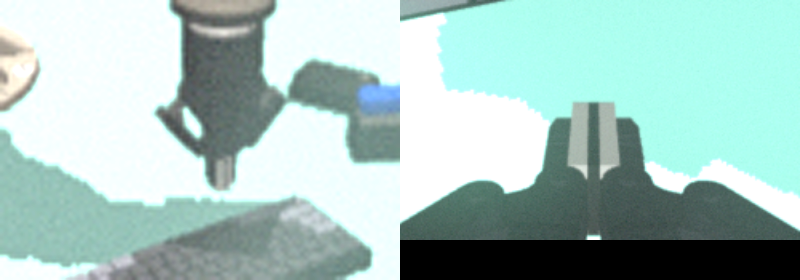

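Emit:
apply_moves --pt "0 0 -0.005 0 0 0 0" --pt "0 0 -0.005 0 0 0 0" --pt "0 0 -0.004 0 0 0 0" --pt "0 0 -0.002 0 0 0 0" --pt "0 0 0 0 0 0 0"

```text
time: 5.3
tcp_pos: [0.4243, 0.1055, 0.0081]
tool_rot: [0.991, -0.133, -0.0, 0.0]
wrist_force: [0.1, -0.4, 0.2]
opening: -0.0001
```

Emit:
apply_moves --pt "0.014 0 0 0 0 0 0" --pt "0.01 0 0 0 0 0 0" --pt "0.008 0 0 0 0 0 0" --pt "0.008 0 0 0 0 0 0" --pt "0.008 0 0 0 0 0 0" --pt "0.008 0 0 0 0 0 0"

```text
time: 5.9
tcp_pos: [0.4803, 0.1057, 0.0084]
tool_rot: [0.991, -0.133, -0.001, 0.0]
wrist_force: [-7.3, 2.8, 6.6]
opening: 0.0001
```

Emit:
apply_moves --pt "0.01 0 0 0 0 0 0" --pt "0.01 0 0 0 0 0 0" --pt "0.01 0 0 0 0 0 0" --pt "0.01 0 0 0 0 0 0" --pt "0.01 0 0 0 0 0 0" --pt "0.01 0 0 0 0 0 0" --pt "0.005 0 0 0 0 0 0" --pt "0 0 0 0 0 0 0"

```text
time: 6.7
tcp_pos: [0.5465, 0.1055, 0.0085]
tool_rot: [0.991, -0.133, 0.0, -0.0]
wrist_force: [-0.0, 0.3, 0.3]
opening: -0.0
```

```bash
cat >> h.py <<'E'
def auto(fn,view="top"):
    """kb pose from dark, unsaturated blob in C-frame window; prints corners of min-area rect"""
    kb(fn); im=cv2.imread(f"pics/{fn}.png"); g=im.max(2)
    H=cv2.getPerspectiveTransform(np.float32(proj("top",[[.4,.3,.019],[.8,.3,.019],[.8,-.35,.019],[.4,-.35,.019]])),np.float32([[0,0],[800,0],[800,1300],[0,1300]]))
    return im
E
python3 - <<'E'
from h import *
kb("b1")
im=cv2.imread("pics/b1.png"); g=cv2.morphologyEx((im.max(2)<95).astype(np.uint8),3,np.ones((5,5)))
# right end corners of kb: dark contour extreme
r=g[150:260,300:400]; 
for k in cv2.findContours(r,0,2)[0]:
    if cv2.contourArea(k)>300: k=cv2.approxPolyDP(k,3,True)[:,0]+[300,150]; print(k.tolist()); print(ray("top",k,.019).round(3)[:,:2].tolist())
E
```

```text
tcp [0.547 0.105 0.008] C [-0.229 -0.044] F [-0.   0.3  0.3] t 6.7
[[300, 172], [300, 251], [327, 243], [337, 259], [331, 244], [333, 236], [345, 233], [347, 237], [352, 234], [365, 240], [379, 207]]
[[0.64, 0.025], [0.4, 0.03], [0.421, -0.05], [0.374, -0.078], [0.418, -0.062], [0.442, -0.069], [0.45, -0.104], [0.438, -0.11], [0.446, -0.125], [0.427, -0.162], [0.525, -0.209]]
[[337, 168], [399, 178], [378, 172], [380, 151], [399, 152], [348, 150], [346, 168]]
[[0.65, -0.088], [0.613, -0.274], [0.633, -0.212], [0.7, -0.222], [0.695, -0.279], [0.706, -0.124], [0.649, -0.116]]
```

Emit:
apply_moves --pt "0.009 0 0 0 0 0 0" --pt "0.009 0 0 0 0 0 0" --pt "0 0 0 0 0 0 0" --pt "-0.022 0.012 0 0 0 0 0" --pt "-0.022 0.012 0 0 0 0 0" --pt "-0.016 -0.035 0 0 0 -5 0.04" --pt "-0.016 -0.035 0 0 0 -5 0.04" --pt "-0.016 -0.035 0 0 0 -5 0.04" --pt "0 0 0 0 0 0 0.04"

```text
time: 7.65
tcp_pos: [0.4695, 0.02, 0.0085]
tool_rot: [0.964, -0.265, -0.0, 0.001]
wrist_force: [1.0, 0.2, -0.3]
opening: 0.0404
```

```bash
cat > r.py <<'E'
from h import *
import sys
kb(sys.argv[1])
im=cv2.imread(f"pics/{sys.argv[1]}.png"); g=cv2.morphologyEx((im.max(2)<95).astype(np.uint8),3,np.ones((5,5)))
x0=int(sys.argv[2]) if len(sys.argv)>2 else 300
for k in cv2.findContours(g[130:260,x0:400],0,2)[0]:
    if cv2.contourArea(k)>300: k=cv2.approxPolyDP(k,3,True)[:,0]+[x0,130]; P=ray("top",k,.019).round(3)[:,:2]; print(np.c_[k,P,toC(P).round(3)].tolist())
E
python3 r.py b2
```

```text
tcp [0.469 0.02  0.008] C [-0.293 -0.14 ] F [ 1.   0.2 -0.3] t 7.65
[[300.0, 167.0, 0.656, 0.024, -0.109, -0.109], [300.0, 259.0, 0.377, 0.03, -0.386, -0.143], [366.0, 259.0, 0.371, -0.162, -0.364, -0.334], [358.0, 242.0, 0.422, -0.141, -0.317, -0.306], [378.0, 209.0, 0.519, -0.206, -0.211, -0.356]]
[[343.0, 145.0, 0.722, -0.109, -0.024, -0.231], [348.0, 147.0, 0.715, -0.124, -0.029, -0.247], [346.0, 168.0, 0.649, -0.116, -0.096, -0.248], [337.0, 171.0, 0.64, -0.088, -0.109, -0.222], [399.0, 178.0, 0.613, -0.274, -0.108, -0.41], [378.0, 172.0, 0.633, -0.212, -0.098, -0.346], [380.0, 151.0, 0.7, -0.222, -0.03, -0.346], [399.0, 152.0, 0.695, -0.279, -0.027, -0.403]]
```

Emit:
apply_moves --pt "0.013 -0.008 0 0 0 0 0.04" --pt "0.009 -0.005 0 0 0 0 0.04" --pt "0.009 -0.005 0 0 0 0 0.04" --pt "0.008 -0.005 0 0 0 0 0.04" --pt "0 0 0 0 0 0 0.04"

```text
time: 8.2
tcp_pos: [0.5117, 0.0011, 0.0083]
tool_rot: [0.965, -0.262, 0.0, -0.0]
wrist_force: [-0.2, 0.1, -0.1]
opening: 0.0399
```

```bash
python3 r.py b3
```

```text
tcp [0.512 0.001 0.008] C [-0.248 -0.152] F [-0.2  0.1 -0.1] t 8.2
[[300.0, 165.0, 0.662, 0.024, -0.103, -0.108], [300.0, 259.0, 0.377, 0.03, -0.386, -0.143], [381.0, 259.0, 0.37, -0.206, -0.359, -0.378], [376.0, 244.0, 0.414, -0.194, -0.317, -0.36], [367.0, 235.0, 0.442, -0.169, -0.293, -0.331], [379.0, 207.0, 0.525, -0.209, -0.205, -0.358], [331.0, 183.0, 0.603, -0.068, -0.148, -0.208], [322.0, 159.0, 0.679, -0.044, -0.076, -0.173]]
[[337.0, 168.0, 0.65, -0.088, -0.099, -0.221], [399.0, 178.0, 0.613, -0.274, -0.108, -0.41], [378.0, 172.0, 0.633, -0.212, -0.098, -0.346], [380.0, 151.0, 0.7, -0.222, -0.03, -0.346], [399.0, 152.0, 0.695, -0.279, -0.027, -0.403], [345.0, 146.0, 0.719, -0.115, -0.026, -0.237], [346.0, 168.0, 0.649, -0.116, -0.096, -0.248]]
```

Emit:
apply_moves --pt "0.005 -0.003 0 0 0 0 0.04" --pt "0 0 0 0 0 0 0.04" --pt "-0.035 0.02 0.01 0 0 0 0.04" --pt "0 0 0.035 0 0 8.5 0.04" --pt "0 0 0.035 0 0 8.5 0.04" --pt "0 -0.04 0 0 0 8.5 0.04" --pt "-0.005 -0.04 0 0 0 8.5 0.04" --pt "-0.006 -0.04 0 0 0 8.5 0.04" --pt "-0.006 -0.04 0 0 0 8.5 0.04" --pt "-0.006 -0.04 0 0 0 8.5 0.04"

```text
time: 9.25
tcp_pos: [0.4592, -0.1712, 0.0888]
tool_rot: [0.972, 0.234, 0.0, 0.0]
wrist_force: [1.2, 1.1, 0.2]
opening: 0.0401
```

Emit:
apply_moves --pt "0 -0.04 0 0 0 8.5 0.05" --pt "0 0 0 0 0 8.5 0.05" --pt "0 0 0 0 0 8.5 0.05" --pt "0 0 0 0 0 5 0.05" --pt "0 0 0 0 0 0 0.05"

```text
time: 9.75
tcp_pos: [0.4594, -0.2093, 0.0885]
tool_rot: [0.878, 0.478, 0.0, 0.0]
wrist_force: [0.3, -0.1, 0.5]
opening: 0.0499
```

```bash
python3 r.py c1 230; python3 -c "
from h import *
print(sensors.sense()['joint_positions'].round(2))"
```

```text
tcp [ 0.459 -0.209  0.089] C [-0.27  -0.368] F [ 0.3 -0.1  0.5] t 9.75
[[276.0, 153.0, 0.703, 0.097, -0.073, -0.03], [261.0, 183.0, 0.609, 0.143, -0.173, 0.002], [362.0, 237.0, 0.436, -0.154, -0.301, -0.317], [371.0, 232.0, 0.45, -0.181, -0.283, -0.341], [376.0, 259.0, 0.37, -0.192, -0.361, -0.364], [399.0, 259.0, 0.369, -0.259, -0.352, -0.43], [399.0, 176.0, 0.619, -0.275, -0.102, -0.41], [378.0, 172.0, 0.633, -0.212, -0.098, -0.346], [379.0, 152.0, 0.697, -0.219, -0.033, -0.343], [390.0, 151.0, 0.699, -0.252, -0.026, -0.376], [345.0, 146.0, 0.719, -0.115, -0.026, -0.237], [346.0, 168.0, 0.649, -0.116, -0.096, -0.248], [337.0, 170.0, 0.643, -0.088, -0.106, -0.222], [378.0, 176.0, 0.621, -0.211, -0.11, -0.346], [378.0, 194.0, 0.565, -0.208, -0.165, -0.352], [371.0, 199.0, 0.55, -0.186, -0.183, -0.332]]
[ 0.7   0.38 -0.47  2.08  0.25  0.74 -0.51]
```

View pics/c1c.png

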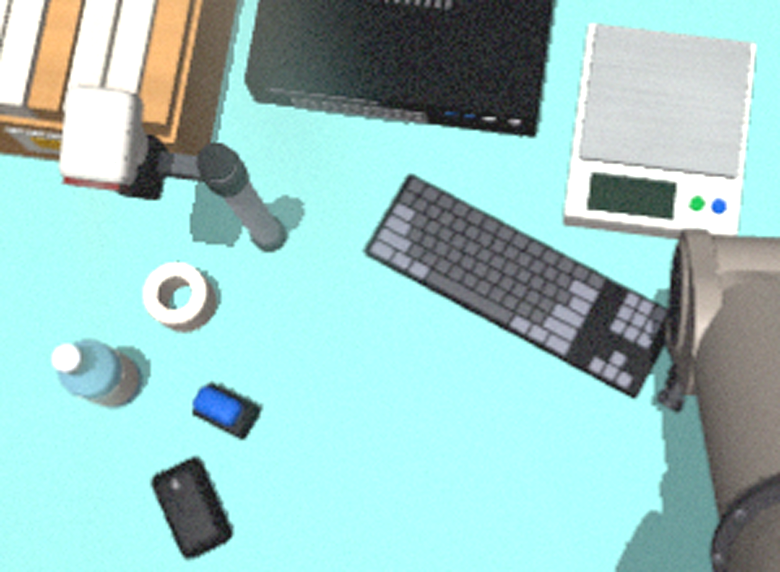

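Emit:
apply_moves --pt "0.0035 -0.002 -0.03 0 0 2.7 0.05" --pt "0 0 -0.03 0 0 0 0.05" --pt "0 0 -0.016 0 0 0 0.05" --pt "0 0 -0.006 0 0 0 0.05" --pt "0 0 0 0 0 0 0.05" --pt "0.006 0.0105 0 0 0 0 0.05" --pt "0.006 0.0105 0 0 0 0 0.05" --pt "0.005 0.0085 0 0 0 0 0.05" --pt "0.005 0.0085 0 0 0 0 0.05" --pt "0.005 0.0085 0 0 0 0 0.05"

```text
time: 10.8
tcp_pos: [0.4904, -0.1648, 0.0074]
tool_rot: [0.867, 0.498, -0.0, 0.001]
wrist_force: [-4.9, -8.1, 8.4]
opening: 0.0497
```

Emit:
apply_moves --pt "0.005 0.0087 0 0 0 0 0.05" --pt "0.005 0.0087 0 0 0 0 0.05" --pt "0.005 0.0087 0 0 0 0 0.05" --pt "0.005 0.0087 0 0 0 0 0.05" --pt "0.005 0.0087 0 0 0 0 0.05" --pt "0 0 0 0 0 0 0.05"

```text
time: 11.4
tcp_pos: [0.5162, -0.1195, 0.0073]
tool_rot: [0.867, 0.499, 0.001, 0.0]
wrist_force: [0.0, -0.2, 0.1]
opening: 0.0498
```

```bash
python3 r.py c2 225
```

```text
tcp [ 0.516 -0.119  0.007] C [-0.227 -0.271] F [ 0.  -0.2  0.1] t 11.4
[[225.0, 163.0, 0.675, 0.252, -0.123, 0.119], [225.0, 181.0, 0.619, 0.251, -0.178, 0.11], [232.0, 172.0, 0.646, 0.231, -0.149, 0.095], [240.0, 171.0, 0.649, 0.206, -0.142, 0.07], [340.0, 227.0, 0.468, -0.09, -0.278, -0.249], [351.0, 227.0, 0.467, -0.123, -0.275, -0.282], [359.0, 243.0, 0.419, -0.144, -0.319, -0.309], [356.0, 259.0, 0.372, -0.133, -0.367, -0.305], [399.0, 259.0, 0.369, -0.259, -0.352, -0.43], [399.0, 197.0, 0.554, -0.271, -0.167, -0.416], [380.0, 176.0, 0.621, -0.217, -0.109, -0.352], [385.0, 170.0, 0.639, -0.234, -0.088, -0.367], [379.0, 152.0, 0.697, -0.219, -0.033, -0.343], [390.0, 151.0, 0.699, -0.252, -0.026, -0.376], [345.0, 146.0, 0.719, -0.115, -0.026, -0.237], [346.0, 165.0, 0.658, -0.116, -0.087, -0.247], [332.0, 167.0, 0.653, -0.073, -0.098, -0.205], [331.0, 176.0, 0.625, -0.069, -0.126, -0.205], [325.0, 177.0, 0.622, -0.051, -0.132, -0.188], [252.0, 139.0, 0.75, 0.17, -0.037, 0.049], [238.0, 162.0, 0.677, 0.212, -0.115, 0.08]]
```

Emit:
apply_moves --pt "0.005 0.0087 0 0 0 0 0.05" --pt "0.005 0.0087 0 0 0 0 0.05" --pt "0.005 0.0087 0 0 0 0 0.05" --pt "0.005 0.0087 0 0 0 0 0.05" --pt "0.005 0.0087 0 0 0 0 0.05" --pt "0.005 0.0087 0 0 0 0 0.05"

```text
time: 12.05
tcp_pos: [0.5447, -0.0697, 0.0068]
tool_rot: [0.867, 0.498, -0.001, 0.0]
wrist_force: [-4.7, -7.8, 6.5]
opening: 0.0504
```

```bash
python3 r.py c3 200|cut -c1-1500
```

```text
tcp [ 0.545 -0.07   0.007] C [-0.206 -0.218] F [-4.7 -7.8  6.5] t 12.05
[[200.0, 130.0, 0.783, 0.329, -0.027, 0.211], [200.0, 178.0, 0.63, 0.327, -0.178, 0.187], [216.0, 175.0, 0.638, 0.279, -0.164, 0.141], [225.0, 181.0, 0.619, 0.251, -0.178, 0.11], [232.0, 172.0, 0.646, 0.231, -0.149, 0.095], [239.0, 171.0, 0.649, 0.209, -0.143, 0.073], [327.0, 220.0, 0.49, -0.052, -0.262, -0.208], [337.0, 219.0, 0.492, -0.082, -0.256, -0.237], [346.0, 238.0, 0.435, -0.107, -0.309, -0.27], [342.0, 259.0, 0.373, -0.092, -0.372, -0.265], [399.0, 259.0, 0.369, -0.259, -0.352, -0.43], [399.0, 200.0, 0.545, -0.27, -0.176, -0.416], [389.0, 196.0, 0.558, -0.241, -0.168, -0.385], [375.0, 181.0, 0.605, -0.201, -0.127, -0.339], [376.0, 176.0, 0.621, -0.205, -0.11, -0.341], [399.0, 178.0, 0.613, -0.274, -0.108, -0.41], [378.0, 173.0, 0.63, -0.212, -0.101, -0.346], [379.0, 152.0, 0.697, -0.219, -0.033, -0.343], [390.0, 151.0, 0.699, -0.252, -0.026, -0.376], [349.0, 143.0, 0.728, -0.128, -0.016, -0.249], [336.0, 151.0, 0.704, -0.087, -0.045, -0.212], [310.0, 157.0, 0.687, -0.007, -0.074, -0.135], [308.0, 164.0, 0.665, -0.0, -0.097, -0.131], [302.0, 165.0, 0.662, 0.018, -0.102, -0.114], [236.0, 130.0, 0.78, 0.219, -0.014, 0.102], [222.0, 154.0, 0.704, 0.261, -0.096, 0.133], [216.0, 156.0, 0.698, 0.279, -0.104, 0.15], [211.0, 144.0, 0.737, 0.295, -0.068, 0.171], [203.0, 139.0, 0.754, 0.32, -0.055, 0.198], [204.0, 130.0, 0.783, 0.317, -0.026, 0.199]]
```

Emit:
apply_moves --pt "0.005 0.0087 0 0 0 0 0.05" --pt "0.005 0.0087 0 0 0 0 0.05" --pt "0.004 0.0069 0 0 0 0 0.05" --pt "0.0012 0.008 0 0 0 0 0.05" --pt "0.0012 0.008 0 0 0 0 0.05"

```text
time: 12.6
tcp_pos: [0.5611, -0.0294, 0.0066]
tool_rot: [0.867, 0.498, -0.001, 0.0]
wrist_force: [-3.0, -8.1, 4.7]
opening: 0.05
```

```bash
sed -i 's/\[130:260/[100:260/; s/\[x0,130\]/[x0,100]/' r.py; python3 - <<'E'
from h import *
kb("c4"); im=cv2.imread("pics/c4.png"); 
cv2.imwrite("pics/c4v.png",cv2.convertScaleAbs(cv2.resize(im[95:235,170:370],None,fx=4,fy=4,interpolation=cv2.INTER_CUBIC),alpha=2,beta=25))
E
```

```text
tcp [ 0.561 -0.029  0.007] C [-0.195 -0.175] F [-3.  -8.1  4.7] t 12.6
```

View pics/c4v.png

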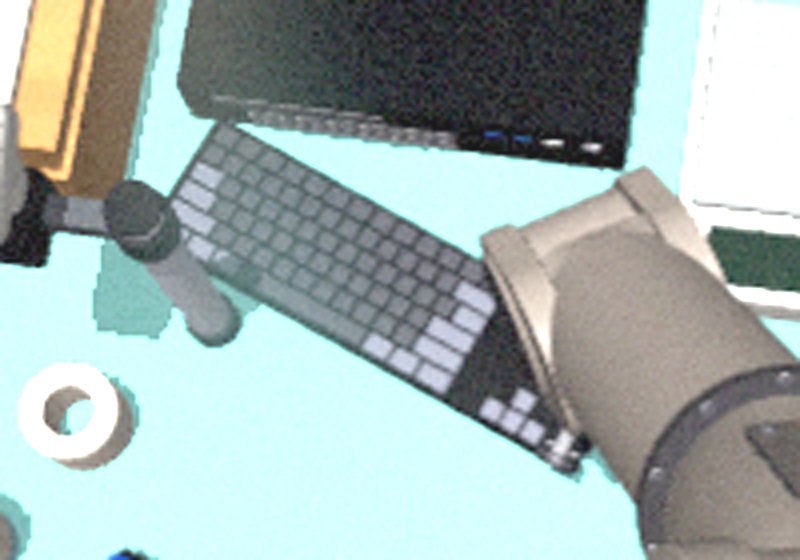

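```bash
python3 - <<'E'
from h import *
f=lambda x,y:[170+x/4,95+y/4]
P=ray("top",[f(222,120),f(485,265),f(565,468),f(248,280)],.019); print(P.round(3)[:,:2].tolist(),toC(P).round(3).tolist())
Q=ray("top",[f(215,330),f(240,320),f(188,325)],.024);print(toC(Q).round(3))
B=ray("top",[f(195,115),f(618,166)],0);print(toC(B).round(3))
E
```

```text
[[0.797, 0.251], [0.675, 0.05], [0.516, -0.006], [0.668, 0.231]] [[-0.002, 0.136], [-0.094, -0.08], [-0.243, -0.159], [-0.127, 0.097]]
[[-0.17   0.115]
 [-0.16   0.098]
 [-0.168  0.136]]
[[ 0.006  0.163]
 [ 0.004 -0.171]]
```

Emit:
apply_moves --pt "0.0012 0.0079 0 0 0 0 0.05" --pt "0.0012 0.0079 0 0 0 0 0.05" --pt "0.001 0.006 0 0 0 0 0.05" --pt "0 0 0 0 0 0 0.05" --pt "-0.015 -0.026 0 0 0 0 0.05" --pt "0 0 0.04 0 0 0 0.05" --pt "0 0 0.04 0 0 -8.5 0.03" --pt "-0.015 0.02 0 0 0 -8.5 0.03" --pt "-0.015 0.03 0 0 0 -8.5 0.03" --pt "-0.015 0.03 0 0 0 -8.5 0.03"

```text
time: 13.65
tcp_pos: [0.5044, 0.0479, 0.0869]
tool_rot: [0.976, 0.219, 0.001, -0.0]
wrist_force: [-0.2, 1.2, -0.7]
opening: 0.0304
```

Emit:
apply_moves --pt "0 0 0 0 0 -8.5 0.03" --pt "0 0 0 0 0 -8.5 0.03" --pt "0 0 0 0 0 -8.5 0.03" --pt "0 0 0 0 0 -8.5 0.03" --pt "0 0 0 0 0 0 0.03"

```text
time: 14.15
tcp_pos: [0.5048, 0.0475, 0.0866]
tool_rot: [0.997, -0.073, 0.0, -0.0]
wrist_force: [-0.6, -0.1, -0.1]
opening: 0.03
```

```bash
python3 r.py d1 225
```

```text
tcp [0.505 0.048 0.087] C [-0.262 -0.107] F [-0.6 -0.1 -0.1] t 14.15
[[337.0, 168.0, 0.65, -0.088, -0.099, -0.221], [399.0, 178.0, 0.613, -0.274, -0.108, -0.41], [378.0, 172.0, 0.633, -0.212, -0.098, -0.346], [380.0, 151.0, 0.7, -0.222, -0.03, -0.346], [399.0, 152.0, 0.695, -0.279, -0.027, -0.403], [345.0, 146.0, 0.719, -0.115, -0.026, -0.237], [346.0, 168.0, 0.649, -0.116, -0.096, -0.248]]
[[225.0, 100.0, 0.88, 0.253, 0.08, 0.15], [225.0, 181.0, 0.619, 0.251, -0.178, 0.11], [235.0, 173.0, 0.643, 0.221, -0.15, 0.084], [257.0, 186.0, 0.6, 0.155, -0.183, 0.013], [278.0, 238.0, 0.441, 0.094, -0.332, -0.071], [281.0, 259.0, 0.378, 0.086, -0.393, -0.088], [356.0, 259.0, 0.372, -0.133, -0.367, -0.305], [355.0, 246.0, 0.41, -0.132, -0.33, -0.299], [328.0, 211.0, 0.517, -0.056, -0.235, -0.208], [317.0, 178.0, 0.62, -0.027, -0.137, -0.165], [306.0, 179.0, 0.618, 0.007, -0.144, -0.131], [301.0, 175.0, 0.631, 0.022, -0.133, -0.114], [302.0, 169.0, 0.65, 0.018, -0.114, -0.116], [309.0, 170.0, 0.646, -0.003, -0.115, -0.137], [299.0, 151.0, 0.707, 0.026, -0.059, -0.1], [280.0, 158.0, 0.686, 0.085, -0.088, -0.044], [231.0, 131.0, 0.777, 0.234, -0.02, 0.116], [232.0, 126.0, 0.793, 0.231, -0.003, 0.116], [325.0, 137.0, 0.75, -0.055, -0.004, -0.173], [331.0, 100.0, 0.871, -0.078, 0.119, -0.179]]
```

Emit:
apply_moves --pt "-0.01 0.001 -0.03 0 0 0 0.03" --pt "0 0 -0.03 0 0 0 0.03" --pt "0 0 -0.015 0 0 0 0.03" --pt "0 0 -0.005 0 0 0 0.03" --pt "0.01 -0.0015 0 0 0 0 0.03" --pt "0.01 -0.0015 0 0 0 0 0.03" --pt "0.01 -0.0015 0 0 0 0 0.03" --pt "0.01 -0.0015 0 0 0 0 0.03" --pt "0.01 -0.0015 0 0 0 0 0.03" --pt "0.01 -0.0015 0 0 0 0 0.03"

```text
time: 15.2
tcp_pos: [0.5507, 0.0342, 0.0058]
tool_rot: [0.997, -0.074, -0.005, 0.003]
wrist_force: [-26.9, -30.4, 11.3]
opening: 0.0301
```

Emit:
apply_moves --pt "0.01 -0.0015 0 0 0 0 0.03" --pt "0.01 -0.0015 0 0 0 0 0.03" --pt "0 0 0 0 0 0 0.03"

```text
time: 15.5
tcp_pos: [0.5687, 0.0265, 0.0054]
tool_rot: [0.997, -0.076, -0.007, 0.006]
wrist_force: [-34.8, -40.9, 29.5]
opening: 0.0302
```

```bash
python3 - <<'E'
from h import *
kb("d2"); im=cv2.imread("pics/d2.png"); 
cv2.imwrite("pics/d2v.png",cv2.convertScaleAbs(cv2.resize(im[95:235,170:370],None,fx=4,fy=4,interpolation=cv2.INTER_CUBIC),alpha=2,beta=25))
E
```

```text
tcp [0.569 0.026 0.005] C [-0.196 -0.119] F [-34.8 -40.9  29.5] t 15.5
```

View pics/d2v.png

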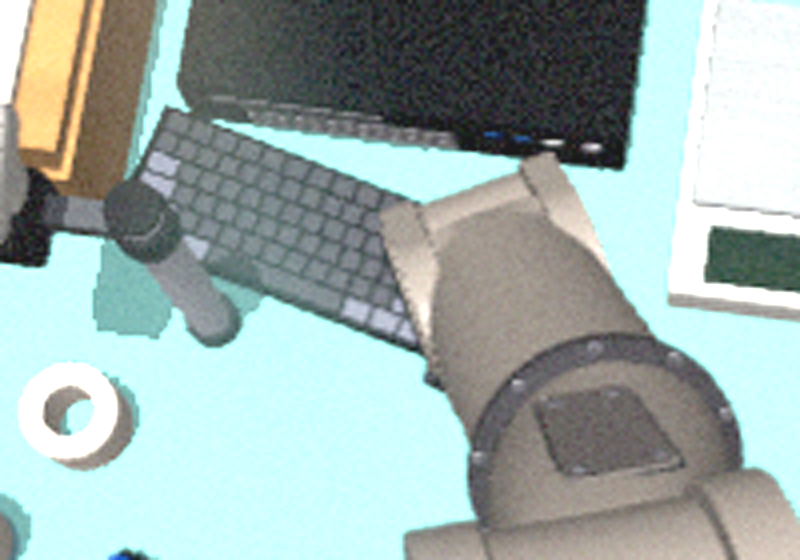

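```bash
python3 - <<'E'
from h import *
f=lambda x,y:[170+x/4,95+y/4]
P=ray("top",[f(167,108),f(415,203),f(420,348),f(258,288),f(136,182)],.019); print(P.round(3)[:,:2].tolist(),toC(P).round(3).tolist())
Q=ray("top",[f(128,185),f(155,60)],0.0);print("carton edge",toC(Q).round(3).tolist())
E
```

```text
[[0.808, 0.294], [0.726, 0.103], [0.611, 0.101], [0.662, 0.223], [0.749, 0.317]] [[0.003, 0.18], [-0.051, -0.02], [-0.164, -0.039], [-0.132, 0.089], [-0.06, 0.194]]
carton edge [[-0.057, 0.205], [0.048, 0.201]]
```

Emit:
apply_moves --pt "-0.015 -0.003 0 0 0 0 0.03" --pt "-0.02 0.003 0 0 0 0 0.03" --pt "-0.015 0.003 0 0 0 0 0" --pt "0 0.02 0.002 0 0 0 0" --pt "0 0.025 0 0 0 0 0" --pt "0 0 0 0 0 0 0"

```text
time: 16.15
tcp_pos: [0.5261, 0.0877, 0.0094]
tool_rot: [0.998, -0.07, 0.001, -0.001]
wrist_force: [0.1, -0.3, 0.1]
opening: 0.0007
```

```bash
python3 r.py d3 205
```

```text
tcp [0.526 0.088 0.009] C [-0.247 -0.065] F [ 0.1 -0.3  0.1] t 16.15
[[343.0, 145.0, 0.722, -0.109, -0.024, -0.231], [348.0, 147.0, 0.715, -0.124, -0.029, -0.247], [346.0, 168.0, 0.649, -0.116, -0.096, -0.248], [337.0, 171.0, 0.64, -0.088, -0.109, -0.222], [399.0, 178.0, 0.613, -0.274, -0.108, -0.41], [378.0, 172.0, 0.633, -0.212, -0.098, -0.346], [380.0, 151.0, 0.7, -0.222, -0.03, -0.346], [399.0, 152.0, 0.695, -0.279, -0.027, -0.403]]
[[205.0, 100.0, 0.881, 0.315, 0.072, 0.212], [205.0, 178.0, 0.63, 0.312, -0.176, 0.172], [216.0, 175.0, 0.638, 0.279, -0.164, 0.141], [225.0, 181.0, 0.619, 0.251, -0.178, 0.11], [238.0, 171.0, 0.649, 0.212, -0.143, 0.076], [263.0, 223.0, 0.487, 0.138, -0.293, -0.02], [266.0, 246.0, 0.418, 0.129, -0.36, -0.039], [245.0, 251.0, 0.405, 0.191, -0.381, 0.02], [246.0, 259.0, 0.382, 0.188, -0.404, 0.014], [318.0, 257.0, 0.381, -0.022, -0.374, -0.194], [319.0, 253.0, 0.393, -0.026, -0.362, -0.196], [334.0, 259.0, 0.374, -0.069, -0.375, -0.242], [333.0, 252.0, 0.394, -0.067, -0.355, -0.237], [343.0, 244.0, 0.417, -0.097, -0.328, -0.263], [348.0, 245.0, 0.414, -0.112, -0.329, -0.278], [354.0, 259.0, 0.372, -0.127, -0.368, -0.299], [327.0, 207.0, 0.53, -0.054, -0.222, -0.204], [309.0, 194.0, 0.571, -0.001, -0.189, -0.146], [318.0, 165.0, 0.661, -0.031, -0.096, -0.163], [239.0, 132.0, 0.773, 0.21, -0.02, 0.092], [240.0, 127.0, 0.79, 0.207, -0.003, 0.092], [325.0, 137.0, 0.75, -0.055, -0.004, -0.173], [331.0, 100.0, 0.871, -0.078, 0.119, -0.179], [217.0, 100.0, 0.88, 0.278, 0.076, 0.175], [213.0, 122.0, 0.808, 0.29, 0.003, 0.176], [207.0, 121.0, 0.812, 0.308, 0.004, 0.195], [210.0, 100.0, 0.881, 0.3, 0.074, 0.197]]
```

Emit:
apply_moves --pt "0.025 -0.0037 0 0 0 0 0" --pt "0.02 -0.003 0 0 0 0 0" --pt "0.02 -0.003 -0.001 0 0 0 0" --pt "0.01 -0.0015 -0.001 0 0 0 0" --pt "0.01 -0.0015 0 0 0 0 0" --pt "0.01 -0.0015 0 0 0 0 0" --pt "0.008 -0.0012 0 0 0 0 0"

```text
time: 16.9
tcp_pos: [0.6276, 0.0676, 0.0062]
tool_rot: [0.997, -0.072, -0.001, 0.0]
wrist_force: [-5.1, -1.3, 1.3]
opening: 0.0002
```

Emit:
apply_moves --pt "0.006 -0.001 0 0 0 0 0" --pt "0.005 -0.0007 0 0 0 0 0"

```text
time: 17.1
tcp_pos: [0.6387, 0.0665, 0.0064]
tool_rot: [0.997, -0.072, -0.0, 0.0]
wrist_force: [-5.0, -2.2, 1.1]
opening: 0.0002
```

```bash
python3 r.py d4 205
```

```text
tcp [0.639 0.067 0.006] C [-0.132 -0.069] F [-5.  -2.2  1.1] t 17.1
[[205.0, 100.0, 0.881, 0.315, 0.072, 0.212], [205.0, 178.0, 0.63, 0.312, -0.176, 0.172], [216.0, 175.0, 0.638, 0.279, -0.164, 0.141], [225.0, 181.0, 0.619, 0.251, -0.178, 0.11], [237.0, 163.0, 0.674, 0.215, -0.119, 0.083], [262.0, 166.0, 0.663, 0.14, -0.119, 0.007], [273.0, 179.0, 0.621, 0.107, -0.156, -0.032], [276.0, 204.0, 0.543, 0.099, -0.232, -0.051], [260.0, 209.0, 0.529, 0.146, -0.252, -0.007], [266.0, 259.0, 0.38, 0.13, -0.397, -0.044], [273.0, 259.0, 0.379, 0.109, -0.395, -0.065], [268.0, 228.0, 0.471, 0.123, -0.306, -0.038], [284.0, 228.0, 0.47, 0.076, -0.3, -0.084], [293.0, 259.0, 0.377, 0.051, -0.389, -0.122], [287.0, 226.0, 0.476, 0.067, -0.293, -0.092], [296.0, 227.0, 0.472, 0.04, -0.293, -0.12], [298.0, 222.0, 0.487, 0.034, -0.278, -0.123], [325.0, 215.0, 0.505, -0.047, -0.248, -0.201], [339.0, 217.0, 0.498, -0.088, -0.249, -0.243], [351.0, 259.0, 0.373, -0.119, -0.368, -0.291], [342.0, 213.0, 0.51, -0.098, -0.236, -0.251], [357.0, 210.0, 0.518, -0.143, -0.221, -0.294], [350.0, 195.0, 0.564, -0.124, -0.179, -0.269], [340.0, 189.0, 0.584, -0.095, -0.163, -0.237], [338.0, 172.0, 0.637, -0.091, -0.111, -0.225], [399.0, 178.0, 0.613, -0.274, -0.108, -0.41], [378.0, 172.0, 0.633, -0.212, -0.098, -0.346], [380.0, 151.0, 0.7, -0.222, -0.03, -0.346], [399.0, 152.0, 0.695, -0.279, -0.027, -0.403], [343.0, 145.0, 0.722, -0.109, -0.024, -0.231], [348.0, 147.0, 0.715, -0.124, -0.029, -0.247], [345.0, 169.0, 0.646, -0.112, -0.099, -0.245], [335.0, 168.0, 0.65, -0.082, -0.1, -0.215], [320.0, 157.0, 0.686, -0.038, -0.07, -0.166], [318.0, 138.0, 0.747, -0.033, -0.011, -0.152], [326.0, 135.0, 0.756, -0.058, 0.002, -0.176], [331.0, 100.0, 0.871, -0.078, 0.119, -0.179], [217.0, 100.0, 0.88, 0.278, 0.076, 0.175], [213.0, 122.0, 0.808, 0.29, 0.003, 0.176], [207.0, 121.0, 0.812, 0.308, 0.004, 0.195], [210.0, 100.0, 0.881, 0.3, 0.074, 0.197]]
```

Emit:
apply_moves --pt "0.004 -0.0006 0 0 0 0 0" --pt "0.004 -0.0006 0 0 0 0 0" --pt "0.004 -0.0006 0 0 0 0 0" --pt "0.003 -0.0004 0 0 0 0 0"

```text
time: 17.55
tcp_pos: [0.6514, 0.0648, 0.0062]
tool_rot: [0.997, -0.072, -0.002, 0.0]
wrist_force: [-31.3, -1.5, 23.2]
opening: 0.0
```

Emit:
apply_moves --pt "0.003 -0.0004 0 0 0 0 0" --pt "0.003 -0.0004 0 0 0 0 0"

```text
time: 17.75
tcp_pos: [0.6517, 0.0648, 0.006]
tool_rot: [0.997, -0.071, -0.008, 0.001]
wrist_force: [-69.8, 1.5, 57.8]
opening: 0.0001
```

Emit:
apply_moves --pt "-0.012 0.002 0 0 0 0 0" --pt "-0.012 0.002 0 0 0 0 0" --pt "0.005 0.035 0 0 0 0 0" --pt "0.005 0.035 0 0 0 0 0" --pt "0.004 0.025 0 0 0 0 0" --pt "0 0 0 0 0 0 0"

```text
time: 18.35
tcp_pos: [0.6499, 0.1688, 0.007]
tool_rot: [0.998, -0.069, 0.001, -0.002]
wrist_force: [-0.9, 1.4, -0.9]
opening: -0.0002
```

```bash
python3 r.py e1 205
```

```text
tcp [0.65  0.169 0.007] C [-0.136  0.033] F [-0.9  1.4 -0.9] t 18.35
[[337.0, 168.0, 0.65, -0.088, -0.099, -0.221], [399.0, 178.0, 0.613, -0.274, -0.108, -0.41], [378.0, 172.0, 0.633, -0.212, -0.098, -0.346], [380.0, 151.0, 0.7, -0.222, -0.03, -0.346], [399.0, 152.0, 0.695, -0.279, -0.027, -0.403], [345.0, 146.0, 0.719, -0.115, -0.026, -0.237], [346.0, 168.0, 0.649, -0.116, -0.096, -0.248]]
[[205.0, 100.0, 0.881, 0.315, 0.072, 0.212], [205.0, 178.0, 0.63, 0.312, -0.176, 0.172], [233.0, 178.0, 0.627, 0.227, -0.167, 0.088], [238.0, 205.0, 0.543, 0.212, -0.248, 0.061], [221.0, 210.0, 0.53, 0.262, -0.268, 0.108], [234.0, 259.0, 0.383, 0.223, -0.408, 0.049], [238.0, 258.0, 0.385, 0.211, -0.404, 0.037], [229.0, 226.0, 0.481, 0.238, -0.313, 0.078], [245.0, 225.0, 0.482, 0.191, -0.305, 0.031], [260.0, 259.0, 0.38, 0.147, -0.4, -0.027], [248.0, 224.0, 0.485, 0.182, -0.301, 0.023], [288.0, 207.0, 0.533, 0.063, -0.236, -0.088], [298.0, 209.0, 0.526, 0.033, -0.239, -0.119], [311.0, 246.0, 0.414, -0.003, -0.344, -0.171], [295.0, 255.0, 0.389, 0.045, -0.376, -0.127], [284.0, 253.0, 0.396, 0.077, -
[... 458 characters left out ...]
017, -0.348, -0.185], [299.0, 205.0, 0.538, 0.03, -0.227, -0.12], [300.0, 200.0, 0.553, 0.026, -0.211, -0.122], [313.0, 197.0, 0.561, -0.013, -0.198, -0.159], [320.0, 210.0, 0.521, -0.033, -0.234, -0.185], [318.0, 199.0, 0.555, -0.028, -0.201, -0.175], [300.0, 180.0, 0.615, 0.025, -0.15, -0.114], [299.0, 170.0, 0.647, 0.027, -0.118, -0.107], [313.0, 168.0, 0.652, -0.015, -0.107, -0.148], [317.0, 138.0, 0.747, -0.03, -0.011, -0.149], [326.0, 135.0, 0.756, -0.058, 0.002, -0.176], [331.0, 100.0, 0.871, -0.078, 0.119, -0.179], [217.0, 100.0, 0.88, 0.278, 0.076, 0.175], [213.0, 119.0, 0.818, 0.29, 0.013, 0.178], [207.0, 118.0, 0.822, 0.308, 0.014, 0.196], [210.0, 100.0, 0.881, 0.3, 0.074, 0.197]]
```

Emit:
apply_moves --pt "0.006 -0.001 0 0 0 0 0" --pt "0.005 -0.0007 0 0 0 0 0" --pt "0.004 -0.0006 0 0 0 0 0" --pt "0.003 -0.0005 0 0 0 0 0" --pt "0.003 -0.0005 0 0 0 0 0"

```text
time: 18.9
tcp_pos: [0.6666, 0.1593, 0.0061]
tool_rot: [0.997, -0.072, -0.004, 0.001]
wrist_force: [-43.4, -1.5, 36.3]
opening: 0.0
```

Emit:
apply_moves --pt "-0.01 0.001 0 0 0 0 0" --pt "-0.02 -0.01 0 0 0 0 0" --pt "-0.02 -0.03 0.02 0 0 0 0" --pt "-0.01 -0.03 0.04 0 0 0 0" --pt "-0.02 -0.04 0.03 0 0 0 0" --pt "-0.02 -0.045 0 0 0 0 0" --pt "-0.01 -0.045 0 0 0 0 0" --pt "-0.01 -0.045 0 0 0 0 0" --pt "0 -0.045 0 0 0 0 0" --pt "0 -0.045 0 0 0 0 0"

```text
time: 19.9
tcp_pos: [0.5519, -0.1733, 0.094]
tool_rot: [0.997, -0.072, 0.0, 0.0]
wrist_force: [0.9, -0.2, 0.8]
opening: 0.0004
```

Emit:
apply_moves --pt "0 -0.045 0 0 0 0 0" --pt "0 -0.045 0 0 0 0 0" --pt "0 -0.045 0 0 0 0 0" --pt "0 0 0 0 0 0 0"

```text
time: 20.3
tcp_pos: [0.5505, -0.3138, 0.0936]
tool_rot: [0.997, -0.076, 0.0, 0.002]
wrist_force: [-0.2, -0.1, -0.4]
opening: -0.0002
```

```bash
python3 - <<'E'
from h import *
kb("f1"); im=cv2.imread("pics/f1.png"); 
cv2.imwrite("pics/f1v.png",cv2.convertScaleAbs(cv2.resize(im[95:235,170:370],None,fx=4,fy=4,interpolation=cv2.INTER_CUBIC),alpha=2.4,beta=30))
E
```

```text
tcp [ 0.551 -0.314  0.094] C [-0.164 -0.458] F [-0.2 -0.1 -0.4] t 20.3
```

View pics/f1v.png

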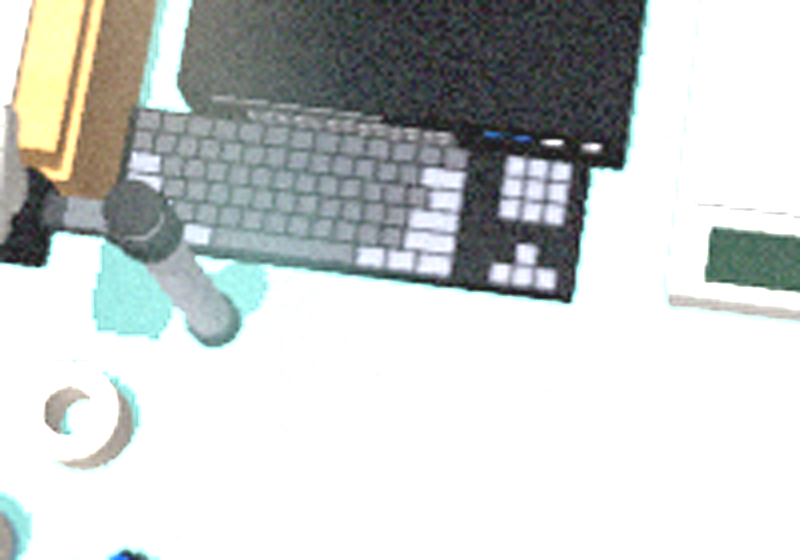

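```bash
python3 - <<'E'
from h import *
f=lambda x,y:[170+x/4,95+y/4]
P=ray("top",[f(136,108),f(588,168),f(572,301),f(480,290),f(210,252)],.019); C=toC(P); print(C.round(4).tolist())
print("len",np.linalg.norm(P[0]-P[1]),"centre y from right end",C[1:3,1].mean()+.18, "FL.y-.18",C[0,1]-.18)
print("comp top corners",toC(ray("top",[[230,30],[338,42],f(178,85),f(640,20)],.07)).round(3).tolist())
print("comp base R",toC(ray("top",[f(622,168)],0)).round(3).tolist(), "scale",toC(ray("top",[f(671,304)],0)).round(3).tolist())
im=cv2.imread("pics/f1.png").astype(int); im0=cv2.imread("pics/top0.png").astype(int)
for n,(a,b,c,d) in dict(roll=(172,182,206,216),san=(138,210,176,245),stamp=(190,228,222,256),mouse=(175,258,212,302),stapler=(440,250,475,312),rack=(458,150,502,228)).items(): print(n,np.abs(im-im0)[b:d,a:c].max(2).__gt__(60).sum())
E
```

```text
[[-0.0002, 0.2036], [-0.0076, -0.149], [-0.1145, -0.1492], [-0.114, -0.0787], [-0.1081, 0.1293]]
len 0.3526774703791769 centre y from right end 0.030894523366847892 FL.y-.18 0.02357989424173948
comp top corners [[0.287, 0.156], [0.287, -0.18], [0.003, 0.161], [0.095, -0.176]]
comp base R [[0.002, -0.175]] scale [[-0.103, -0.224]]
roll 0
san 0
stamp 0
mouse 0
stapler 1397
rack 1226
```

Emit:
apply_moves --pt "0 0.045 0 0 0 0 0.05" --pt "0 0.045 0 0 0 0 0.05" --pt "0 0.045 0 0 0 0 0.05" --pt "0 0.045 0 0 0 0 0.05" --pt "0.01 0.045 0 0 0 0 0.05" --pt "0.015 0.045 0 0 0 0 0.05" --pt "0.015 0.045 0 0 0 0 0.05" --pt "0.015 0.043 0 0 0 0 0.05" --pt "0 0 -0.03 0 0 0 0.05" --pt "0 0 -0.03 0 0 0 0.05"

```text
time: 21.35
tcp_pos: [0.608, 0.0551, 0.0336]
tool_rot: [0.998, -0.07, 0.001, -0.001]
wrist_force: [0.1, -0.5, -0.5]
opening: 0.0501
```

Emit:
apply_moves --pt "0 0 -0.02 0 0 0 0.05" --pt "0 0 -0.008 0 0 0 0.05" --pt "0.01 -0.0015 0 0 0 0 0.05" --pt "0.01 -0.0015 0 0 0 0 0.05" --pt "0.006 -0.001 0 0 0 0 0.05" --pt "0.004 -0.0006 0 0 0 0 0.05" --pt "0 0 0 0 0 0 0.05"

```text
time: 22.05
tcp_pos: [0.6383, 0.0474, 0.0061]
tool_rot: [0.997, -0.072, 0.001, -0.0]
wrist_force: [-0.3, -0.8, -0.7]
opening: 0.0502
```

Emit:
apply_moves --pt "0.004 -0.0006 0 0 0 0 0.05" --pt "0.003 -0.0005 0 0 0 0 0.05" --pt "0.003 -0.0005 0 0 0 0 0.05"

```text
time: 22.35
tcp_pos: [0.6475, 0.046, 0.0056]
tool_rot: [0.997, -0.072, 0.0, -0.0]
wrist_force: [-1.2, -0.5, 0.8]
opening: 0.05
```

Emit:
apply_moves --pt "0.003 -0.0005 0 0 0 0 0.05" --pt "0.003 -0.0005 0 0 0 0 0.05"

```text
time: 22.55
tcp_pos: [0.6484, 0.0457, 0.005]
tool_rot: [0.997, -0.072, -0.005, 0.001]
wrist_force: [-43.2, 6.3, 34.4]
opening: 0.05
```

Emit:
apply_moves --pt "-0.01 0.001 0 0 0 0 0.05" --pt "-0.02 0 0 0 0 0 0.05" --pt "-0.02 -0.01 0.03 0 0 0 0.05" --pt "-0.02 -0.03 0.05 0 0 0 0.05" --pt "-0.03 -0.04 0.04 0 0 0 0.05" --pt "-0.02 -0.045 0 0 0 0 0.05" --pt "0 -0.045 0 0 0 0 0.05" --pt "0 -0.045 0 0 0 0 0.05" --pt "0 -0.045 0 0 0 0 0.05" --pt "0 -0.045 0 0 0 0 0.05"

```text
time: 23.55
tcp_pos: [0.5435, -0.2465, 0.1077]
tool_rot: [0.997, -0.072, 0.0, 0.0]
wrist_force: [0.1, 0.2, 0.0]
opening: 0.0499
```

Emit:
apply_moves --pt "0 -0.045 0 0 0 0 0.05" --pt "-0.02 -0.045 0 0 0 0 0.05" --pt "-0.03 -0.04 0 0 0 0 0.05" --pt "-0.03 -0.04 0 0 0 0 0.05" --pt "-0.03 -0.04 0 0 0 0 0.05" --pt "-0.03 -0.04 0 0 0 0 0.05" --pt "-0.03 -0.04 0 0 0 0 0.05" --pt "0 0 0 0 0 0 0.05"

```text
time: 24.35
tcp_pos: [0.3671, -0.5408, 0.1074]
tool_rot: [0.997, -0.076, -0.001, 0.001]
wrist_force: [-1.3, -0.0, 0.4]
opening: 0.05
```

```bash
python3 - <<'E'
from h import *
kb("g1"); a=cv2.imread("pics/f1.png"); b=cv2.imread("pics/g1.png"); o=cv2.imread("pics/top0.png")
# near edge of kb: first non-dark row from below along columns, vs f1
for n,im in(("f1",a),("g1",b)):
    g=cv2.GaussianBlur(im,(3,3),0).max(2).astype(float); R=[]
    for u in (250,262,275,288,300,308):
        v=np.arange(185,145,-1); d=g[v,u]; i=np.argmax(d<110); R.append((u,v[i]+(110-d[i])/(d[i-1]-d[i]+1e-9)))
    P=toC(ray("top",R,.019)); print(n,P.round(4).tolist(),np.polyfit(P[:,1],P[:,0],1))
B=[]; g=b.max(2)
for n,lo,hi in (("red",(0,0,120),(60,60,255)),):
    for im in (o,b):
        m=cv2.moments(cv2.inRange(im[240:315,430:480],lo,hi)); print(n,m['m10']/m['m00'],m['m01']/m['m00'])
print("rack diff",(np.abs(b.astype(int)-o)[150:228,458:502].max(2)>60).sum(), "left items",(np.abs(b.astype(int)-o)[182:302,138:222].max(2)>60).sum())
E
```

```text
tcp [ 0.367 -0.541  0.107] C [-0.313 -0.71 ] F [-1.3 -0.   0.4] t 24.35
f1 [[-0.1138, 0.044], [-0.1149, 0.0071], [-0.1152, -0.0329], [-0.1161, -0.0728], [-0.1167, -0.1097], [-0.1169, -0.1342]] [ 0.01735288 -0.11473726]
g1 [[-0.1146, 0.0439], [-0.1153, 0.007], [-0.1158, -0.0329], [-0.1166, -0.0729], [-0.117, -0.1097], [-0.1174, -0.1342]] [ 0.01565774 -0.11534065]
red 29.319209039548024 38.68361581920904
red 30.875 18.6875
rack diff 7 left items 0
```

```bash
python3 - <<'E'
from h import *
o=cv2.imread("pics/top0.png"); g=cv2.GaussianBlur(o,(3,3),0).max(2).astype(float); R=[]
for u in range(240,324,8):
    v=np.arange(150,115,-1); d=g[v,u]; i=np.argmax(d<110); R.append((u,v[i]+(110-d[i])/(d[i-1]-d[i]+1e-9)))
P=toC(ray("top",R,0)); print(P.round(4).tolist(),np.polyfit(P[:,1],P[:,0],1))
b=cv2.imread("pics/g1.png"); print((cv2.inRange(o,(0,0,120),(60,60,255))[240:315,430:480]>0).sum(),(cv2.inRange(b,(0,0,120),(60,60,255))[240:315,430:480]>0).sum())
E
```

```text
[[0.0014, 0.0947], [0.0011, 0.0694], [0.0006, 0.0441], [0.0003, 0.0188], [-0.0, -0.0064], [-0.0001, -0.0317], [0.0006, -0.0568], [-0.0004, -0.0821], [-0.0008, -0.1074], [-0.0018, -0.1327], [-0.0019, -0.1578]] [0.01210237 0.00028641]
354 16
```

```bash
python3 - <<'E'
from h import *
o=cv2.imread("pics/scene0.png"); b=cams.read_camera("scene")
for im in (o,b):
    m=cv2.moments(cv2.inRange(im[185:240,160:200],(0,0,110),(60,60,255))); print(m['m00']/255,m['m10']/max(m['m00'],1),m['m01']/max(m['m00'],1))
print(sensors.sense()['wrist_force'].round(1)); bot.finish_job()
E
```

```text
201.0 15.233830845771145 26.079601990049753
64.0 13.546875 38.578125
[-0.3  0.7  1. ]
the job is handed in; nothing more can be done
```

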